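# Walk the die block round and home against the fence

## Task

The aluminium die block stands askew in front of the low steel fence. Without gripping or lifting it, push it round with the fingertips (a nudge at one corner, then at another, walks it round) until its brass-strip face is square to the fence while still clear of it, then push it home so that this face lies flat on the fence and does not overhang either end. Leave the things standing around undisturbed.

Things in the scene. Friction and masses are not known exactly. Their poses are not given: they have to be found in the camera images.
- die: Loose aluminium die block, 88 (x) x 100 (y) x 42 (z) mm, 0.64 to 0.96 kg, slides at 3 to 7 N. Origin: centre of underside. Its +x points out of the front, the 100 mm wide face with a brass strip along its top edge; two ring pockets and two dark rear screws on top. Starts 150 to 190 mm before the fence, turned 0.6 to 1.2 rad anticlockwise (from above) from facing it.
- die_front_left (a point): Left end (+y of the block) of the block's front face, 44 mm ahead and 50 mm left of the block's origin, 12.5 mm above its underside.
- die_front_right (a point): Right end (-y of the block) of the block's front face, 44 mm ahead and 50 mm right of the block's origin, 12.5 mm above its underside.
- fence: Straight steel fence bar fixed to the table, 200 mm long, 25 mm high, 18 mm thick, two screwed feet behind it. Origin: on the table at the middle of its front face, which is the plane x = 0 of its frame and looks along its -x, roughly to the robot. y runs along the bar, from -100 to +100 mm.
- glue_bottle: Bystander: upright white and yellow glue bottle with a pointed nozzle, 35 mm across, 98 mm tall. Origin: underside.
- parts_bin: Bystander: blue open parts bin, 60 x 85 x 28 mm. Origin: underside.
- tape_roll: Bystander: large roll of light brown tape lying flat, 92 mm across, 48 mm high. Origin: underside.
- glasses: Bystander: black spectacles, 48 x 145 x 46 mm. Origin: underside.
- glasses_case: Bystander: closed orange spectacle case, 71 x 164 x 43 mm. Origin: underside.

How it is judged (in metres and radians):
On the way:
1. the block's brass-strip face is square to the fence (within 0.14 rad) while still clear of it (whole face more than 8 mm away) (angle between the x axis of die and the x axis of fence, either way round below 0.14 rad and x of each of die_front_left, die_front_right in the frame of fence below -0.008 m), for 0.2 s.
At the end, for the whole second after the job is handed in: Both ends of the block's brass-strip face are within 3 mm of the fence's front face, the block's middle is within 51 mm of the fence's middle (no overhang), and the block stands flat on the table at rest (x of each of die_front_left, die_front_right in the frame of fence above -0.003 m and x of die in the frame of fence below -0.035 m and y of die in the frame of fence between -0.051 and 0.051 m and height (world z) of die below 0.004 m and angle between die's own z axis and vertical below 0.05 rad and linear speed of die below 0.01 m/s); the robot touches nothing.
It fails at once if the block is lifted off the table (more than 8 mm) (height (world z) of die above 0.008 m).
It fails at once if the block is tipped (more than 0.15 rad) (angle between die's own z axis and vertical above 0.15 rad).
It fails at once if a bystander is moved by more than 20 mm (distance of any of glue_bottle, parts_bin, tape_roll, glasses, glasses_case from where it was at the start of the episode above 0.02 m).
It also fails if it takes over 72 s, if anything falls off the work surface, if the arm or the gripper's body presses on something with over 40 N, if the wrist force passes 120 N, or if a joint passes its speed limit or range.

## Robot

A 6-joint arm with a two-finger parallel gripper is mounted at the origin on a cart in front of the work surface, level with it; the furniture and walls round the work are solid. World frame = base frame: x ahead of the robot, y to its left, z up, the work surface at z = 0. Lengths are in m, angles in degrees, forces in N, time in s.
With the tool pointing down it reaches from about 0.35 to 0.875 m from the base axis. Payload 4.2 kg.
Tool frame: the origin (TCP) lies midway between the tips of the shut fingers; the grasp point (between the pads) lies r.grasp_offset behind it (r.grasp_offset is the distance from the TCP to the grasp point, in m); z points along the fingers, y is the direction in which the jaws open and shut (so a half turn about z gives the same grasp; the last joint's range is limited). The gripper opens to 87 mm and grips with 3 to 60 N. Pads are 19 mm wide; open, the fingers measure 117 mm over their backs; the gripper's body (75 mm by 190 mm) begins 51 mm behind the grasp point.
Start: joints at [-61.444, 22.042, 0.453, 0, -68.411, -14.817], TCP at [0.148, -0.607, 0.184] pointing down, gripper open.
Joint ranges: [-179.83, 179.83], [-69.29, 118.12], [-61.27, 80.66], [-181.25, 117.63], [-171.15, -9.14], [-177.46, 177.46]. Speed limits (degrees/s): [159.86, 159.86, 180, 180, 180, 180].

## Interface

Orientations are given as a 3x3 rotation matrix whose columns are the frame's x, y, z axes.
In Python, from station import sense, optics, r gives the robot as it stands. The module is installed in compiled form; this text tells all that it offers.
- The arm moves only by the tool servo_tool, never from a script. Its argument "deltas" is a list of rows, each an object with "slide": the shift along the tool's x, y, z in units of 25 mm (1.0 is 25 mm), a list of three; "spin": the turn about the tool's z in units of 8 degrees (1.0 is 8 degrees). A call has 1 to 10 rows; each row shifts and turns the pose as measured when the row begins, along the tool's axes as they then stand; what a row does not reach is not made up. A row lasts 1/10 s, in which the tool goes at most 50 mm and 8.59 degrees, less where a joint would pass 70% of its speed; a pose out of reach is approached as far as the arm can. A call is refused whole if a number of a shift passes 1 or a number of a turn 1, either way. A call with a gripper value outside its range is refused whole. "gripper" is the closure in counts, from 0 (fully open) to 255 (shut), set as the call begins (left out, the last holds). The fingers move at their own pace and stop on an object; the grip force is fixed at half the most. Time passes only in rows, so rows that do not move let the fingers close. It gives the time, the measured TCP pose, the force and the opening at its end, in the units of the state.
- sense(): the state, without advancing time (a new reading comes with each control period).
- optics.capture(name): name is "side" or "top"; returns a dict with "frame" (420x560x3 uint8, red, green, blue), "camera_matrix" (3x3 intrinsics, pixels), "k1" (the pictures are not rectified: a ray, as slopes to the right and down, at radius r is drawn at 1 + k1 r^2 times it, then the intrinsics apply), "eye" and "rotation" of the camera in the world. Camera axes: x right, y down, z forward; pixel columns grow to the right and rows downward; lengths in m; the calibration is good to about 2 mm. A picture is of the moment at which its call begins. There is no depth.
- r.finish_job(): hands the job in, once; it reports no verdict.
The state is a dict: "time_s": time; "joints": joint angles; "joint_velocities": joint speeds; "effort": joint torques, N m; "tcp_pos": TCP position; "ee_rot": TCP orientation; "wrist_force": force on the tool from outside, world axes, zero at the start; "moment": the same for the moment, N m; "gripper_width": opening from 0.0 (shut) to 1.0 (fully open).
Only numpy, scipy, OpenCV 4.12 (cv2) and the standard library are available. Lean on these libraries where they do the work, as an engineer would, in place of code of your own. Each camera call takes 0.05 s, during which the arm holds its last target.

## Working session

There is one attempt and no reset: what is moved stays moved. The work goes in short steps, Python scripts to look and compute and a tool call to move; the robot and the scene stay as the last step left them, time stands still between calls to the robot, and variables do not carry over. Pictures are saved under pics/ and viewed, and the job is handed in when it is done.

Besides the shell and the picture viewer there is one more tool, called after "Emit:" as name([rows], argument=value, ...), one row to a line, values as JSON. servo_tool: Moves the arm, as the interface text tells. Its arguments: {"type":"object","properties":{"deltas":{"type":"array"},"gripper":{"type":"number"}},"required":["deltas"]}

```bash
mkdir -p pics; python3 - <<'E'
from station import sense, optics, r
import cv2
s=sense(); print(s['time_s'],s['tcp_pos'],s['ee_rot'],s['gripper_width'],s['wrist_force'])
for n in('side','top'):
    c=optics.capture(n); cv2.imwrite(f'pics/{n}0.png',c['frame'][:,:,::-1]); print(n,c['camera_matrix'],c['k1'],c['eye'],c['rotation'])
print(sense()['time_s'], r.grasp_offset)
E
```

```text
0.0 [ 0.14828084 -0.60644383  0.18284548] [[-9.71447298e-01 -2.37254699e-01 -5.96286384e-04]
 [-2.37255436e-01  9.71444998e-01  2.11519509e-03]
 [ 7.74194512e-05  2.19627274e-03 -9.99997585e-01]] 0.9996583743675421 [-0.52231872 -0.65783221 -1.03722358]
side [[534.23632182   0.         281.14996071]
 [  0.         534.23632182 203.63534983]
 [  0.           0.           1.        ]] 0.06664348481374963 [-1.33373806e-03 -1.34243454e+00  5.19015889e-01] [[ 0.87767257 -0.15306168  0.45416186]
 [-0.47865136 -0.32771853  0.81455106]
 [ 0.02416071 -0.93229431 -0.36089275]]
top [[383.95109817   0.         285.63199122]
 [  0.         383.95109817 218.51540242]
 [  0.           0.           1.        ]] 0.030919968403043667 [ 0.42492933 -0.27810304  0.98904096] [[-0.01328356 -0.98454791  0.17461088]
 [-0.9992303   0.00662449 -0.0386643 ]
 [ 0.03691015 -0.17499009 -0.9838781 ]]
0.1 0.0187
```

View pics/top0.png

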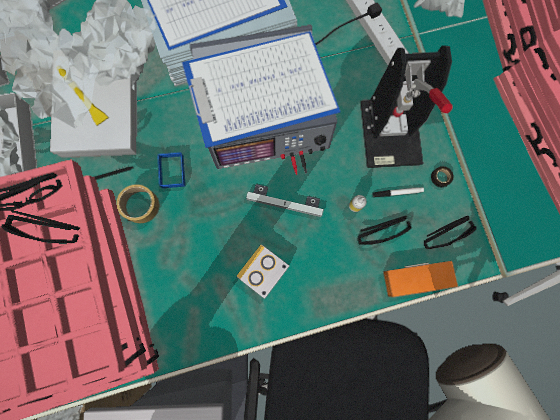

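View pics/side0.png

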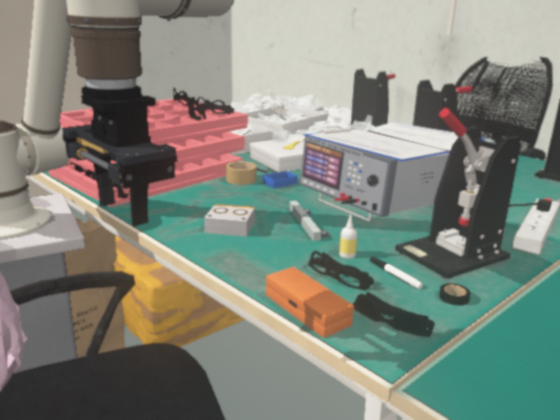

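```bash
cat > h.py <<'E'
import numpy as np, cv2
from station import sense, optics, r
def cap(n,name=None):
    c=optics.capture(n)
    if name: cv2.imwrite(f'pics/{name}.png',c['frame'][:,:,::-1])
    return c
def proj(c,P):
    P=np.atleast_2d(P)-c['eye']; q=P@c['rotation']; s=q[:,:2]/q[:,2:]
    s=s*(1+c['k1']*(s**2).sum(1,keepdims=True)); K=c['camera_matrix']
    return s*[K[0,0],K[1,1]]+[K[0,2],K[1,2]]
def ray(c,px,z):
    K=c['camera_matrix']; d=(np.atleast_2d(px)-[K[0,2],K[1,2]])/[K[0,0],K[1,1]]
    s=d.copy()
    for _ in range(20): s=d/(1+c['k1']*(s**2).sum(1,keepdims=True))
    v=np.c_[s,np.ones(len(s))]@c['rotation'].T
    return c['eye']+v*((z-c['eye'][2])/v[:,2:])
def crop(c,name,x0,y0,w,h,f):
    im=c['frame'][y0:y0+h,x0:x0+w,::-1]
    cv2.imwrite(f'pics/{name}.png',cv2.resize(im,None,fx=f,fy=f,interpolation=cv2.INTER_CUBIC))
E
python3 - <<'E'
from h import *
c=cap('top'); d=cap('side')
crop(c,'topc',225,170,120,140,4.2)
crop(d,'sidec',190,180,180,120,4.4)
print(proj(c,[.148,-.607,.183]),proj(d,[.148,-.607,.183]))
print(ray(c,[[136,204],[171,170],[357,203],[384,232],[449,232],[422,280]],0.03))
E
```

```text
[[441.17070676 430.06018185]] [[124.96130226 237.31345857]]
[[ 0.63461882  0.05912694  0.03      ]
 [ 0.72321248 -0.02388591  0.03      ]
 [ 0.63442934 -0.50003528  0.03      ]
 [ 0.558635   -0.56555701  0.03      ]
 [ 0.55741535 -0.73208635  0.03      ]
 [ 0.43739595 -0.653436    0.03      ]]
```

View pics/topc.png

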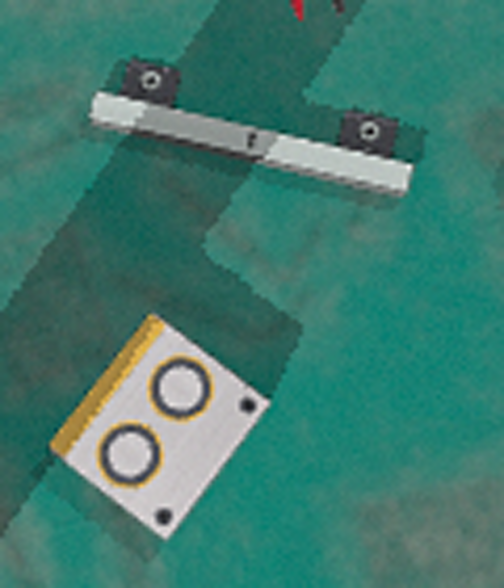

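View pics/sidec.png

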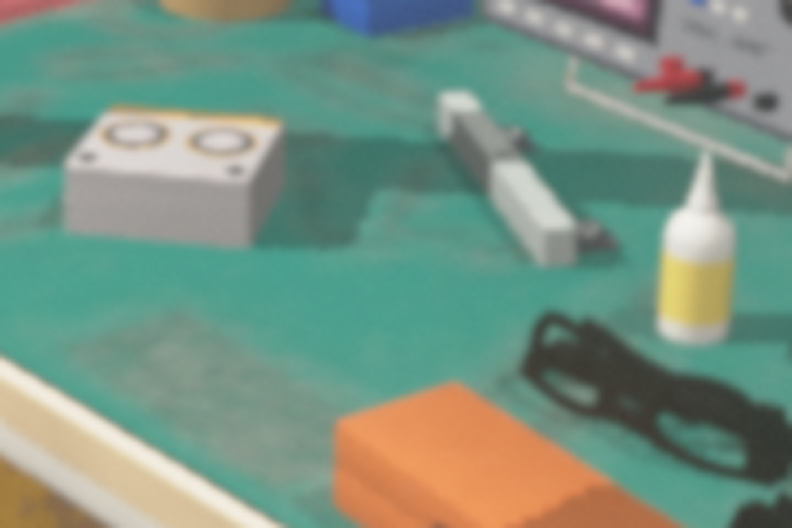

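```bash
cat >> h.py <<'E'
from scipy.optimize import least_squares
def uncrop(p,x0,y0,f): return (np.array(p,float)+.5)/f-.5+[x0,y0]
DIE=np.array([[.044,.05,.042],[.044,-.05,.042],[-.044,-.05,.042],[-.044,.05,.042]]) #FL FR RR RL
FEN=np.array([[0,.1,.025],[0,-.1,.025],[.018,-.1,.025],[.018,.1,.025]])
def fit(obs,pts,x0=(.5,-.25,0)):
    # obs: list of (cam,idx,px)
    def T(x,P):
        c,s=np.cos(x[2]),np.sin(x[2]); return np.c_[P[:,0]*c-P[:,1]*s+x[0],P[:,0]*s+P[:,1]*c+x[1],P[:,2]]
    f=lambda x: np.concatenate([(proj(c,T(x,pts[i]))-p).ravel() for c,i,p in obs])
    o=least_squares(f,x0); return o.x, np.round(o.fun.reshape(-1,2),1)
E
python3 - <<'E'
from h import *
c=cap('top'); d=cap('side')
u=lambda p:uncrop(p,225,170,4.2)
v=lambda p:uncrop(p,190,180,4.4)
td=u([[50,447],[153,314],[270,402],[165,540]]); tf=u([[90,121],[407,194],[412,165],[96,93]])
sd=v([[110,106],[283,120],[252,184],[64,162]])
sf=v([[440,97],[538,228],[576,226],[475,95]])
np.set_printoptions(precision=4,suppress=True)
I=[0,1,2,3]
for o in ([(c,I,td)],[(d,I,sd)],[(c,I,td),(d,I,sd)]): print('die',*fit(o,DIE,(.45,-.25,.7)))
for o in ([(c,I,tf)],[(d,I,sf)],[(c,I,tf),(d,I,sf)]): print('fen',*fit(o,FEN,(.6,-.3,-.2)))
E
```

```text
die [ 0.4638 -0.2575  0.905 ] [[-0.9  0.1]
 [ 0.  -0.7]
 [ 0.5  0.1]
 [ 0.4  0.4]]
die [ 0.4633 -0.2618  0.9142] [[-0.2 -0.1]
 [ 0.6 -0. ]
 [-0.2 -0.7]
 [-0.1  0.7]]
die [ 0.4642 -0.2582  0.9084] [[-0.6  0.1]
 [ 0.3 -0.9]
 [ 0.8 -0.1]
 [ 0.8  0.3]
 [-0.2 -0.6]
 [ 0.3 -0.5]
 [-0.7 -1.3]
 [-0.4  0.1]]
fen [ 0.6259 -0.3113 -0.2353] [[-0.4 -0.1]
 [ 0.2 -0.1]
 [ 0.4  0.1]
 [-0.2 -0. ]]
fen [ 0.6252 -0.317  -0.2615] [[ 0.6 -0.7]
 [ 0.5  0.6]
 [-0.5  0.5]
 [-0.7 -0.7]]
fen [ 0.6266 -0.3125 -0.2477] [[ 0.2 -0.8]
 [ 0.5  0.1]
 [ 0.8  0.4]
 [ 0.5 -0.7]
 [-0.3 -1.3]
 [ 0.6 -0.3]
 [-0.5 -0.4]
 [-1.6 -1.3]]
```

```bash
cat >> h.py <<'E'
np.set_printoptions(precision=4,suppress=True)
def go(x,y,z=None,yaw=None):
    """units in tool axes for target; yaw = world angle (rad) of tool -x (push) direction"""
    s=sense(); R=np.array(s['ee_rot']); p=np.array(s['tcp_pos'])
    d=np.array([x,y,p[2] if z is None else z])-p
    a=np.arctan2(-R[1,0],-R[0,0])
    print('t',s['time_s'],'p',p,'yaw',a,'F',s['wrist_force'],'g',s['gripper_width'])
    print('units',R.T@d/.025,'spin',None if yaw is None else -np.degrees(yaw-a)/8)
E
python3 -c "
from h import *
go(.4155,-.182,.1,-.664)"
```

```text
t 0.3 p [ 0.1484 -0.6069  0.1836] yaw 0.2397124296684756 F [0.4148 0.1618 0.5528] g 0.9968057282000236
units [-14.4144  13.9714   3.3525] spin 6.472363514189612
```

Emit:
servo_tool([
  {"slide": [-0.96, 0.93, 0]},
  {"slide": [-0.96, 0.93, 0]},
  {"slide": [-0.96, 0.93, 0]},
  {"slide": [-0.96, 0.93, 0]},
  {"slide": [-0.96, 0.93, 0]},
  {"slide": [-0.96, 0.93, 0]},
  {"slide": [-0.96, 0.93, 0]},
  {"slide": [-0.96, 0.93, 0]},
  {"slide": [-0.96, 0.93, 0]},
  {"slide": [-0.96, 0.93, 0]},
], gripper=255)

```text
invalid input
```

Emit:
servo_tool([
  {"slide": [0, 0, 0], "spin": 0.9},
  {"slide": [0, 0, 0], "spin": 0.9},
  {"slide": [0, 0, 0], "spin": 0.9},
  {"slide": [0, 0, 0], "spin": 0.9},
  {"slide": [0, 0, 0], "spin": 0.9},
  {"slide": [0, 0, 0], "spin": 0.9},
  {"slide": [0, 0, 0], "spin": 0.9},
])

```text
time_s: 1.0
tcp_pos: [0.1483, -0.6063, 0.1826]
ee_rot: [[-0.78, 0.625, -0.001], [0.625, 0.78, 0.002], [0.002, 0.002, -1.0]]
wrist_force: [0.1, 0.2, -0.3]
gripper_width: 1.001
```

```bash
python3 -c "
from h import *
go(.4155,-.182,.1,-.664)"
```

```text
t 1.0 p [ 0.1483 -0.6063  0.1826] yaw -0.6754030042234952 F [ 0.1187  0.2174 -0.329 ] g 1.0010346815574593
units [ 2.2624 19.9222  3.3417] spin -0.08166800197201565
```

Emit:
servo_tool([
  {"slide": [0.12, 1, 0], "spin": 0},
  {"slide": [0.12, 1, 0], "spin": 0},
  {"slide": [0.12, 1, 0], "spin": 0},
  {"slide": [0.12, 1, 0], "spin": 0},
  {"slide": [0.12, 1, 0], "spin": 0},
  {"slide": [0.12, 1, 0], "spin": 0},
  {"slide": [0.12, 1, 0], "spin": 0},
  {"slide": [0.12, 1, 0], "spin": 0},
  {"slide": [0.12, 1, 0], "spin": 0},
  {"slide": [0.12, 1, 0], "spin": 0},
], gripper=255)

```text
time_s: 2.0
tcp_pos: [0.2848, -0.3869, 0.1818]
ee_rot: [[-0.775, 0.632, -0.0], [0.632, 0.775, 0.003], [0.002, 0.002, -1.0]]
wrist_force: [-0.8, -0.2, -0.6]
gripper_width: 0.174
```

```bash
python3 -c "
from h import *
go(.4155,-.182,.1,-.664)"
```

```text
t 2.0 p [ 0.2848 -0.3869  0.1818] yaw -0.6842354060771405 F [-0.8017 -0.2193 -0.6204] g 0.1736249419695054
units [1.1204 9.6482 3.2949] spin -0.14492542061919084
```

Emit:
servo_tool([
  {"slide": [0.12, 1, 0.2], "spin": 0},
  {"slide": [0.12, 1, 0.2], "spin": 0},
  {"slide": [0.12, 1, 0.2], "spin": 0},
  {"slide": [0.12, 1, 0.2], "spin": 0},
  {"slide": [0.12, 1, 0.2], "spin": 0},
  {"slide": [0.12, 1, 0.2], "spin": 0},
  {"slide": [0.12, 1, 0.2], "spin": 0},
  {"slide": [0.12, 1, 0.2], "spin": 0},
  {"slide": [0.12, 1, 0.2], "spin": 0},
  {"slide": [0.1, 0.7, 0.2], "spin": 0},
])

```text
time_s: 3.0
tcp_pos: [0.4211, -0.1708, 0.1335]
ee_rot: [[-0.776, 0.631, 0.007], [0.631, 0.776, 0.0], [-0.005, 0.005, -1.0]]
wrist_force: [0.4, 0.1, -0.6]
gripper_width: 0.008
```

```bash
python3 -c "
from h import *
go(.4155,-.182,.014,-.664)"
```

```text
t 3.0 p [ 0.4211 -0.1708  0.1335] yaw -0.682948194335313 F [ 0.4178  0.1346 -0.5575] g 0.008053572663474213
units [-0.0848 -0.5111  4.7767] spin -0.13570644560089054
```

Emit:
servo_tool([
  {"slide": [0, -0.3, 0.8], "spin": 0},
  {"slide": [0, -0.2, 0.8], "spin": 0},
  {"slide": [0, 0, 0.8], "spin": 0},
  {"slide": [0, 0, 0.8], "spin": 0},
  {"slide": [0, 0, 0.7], "spin": 0},
  {"slide": [0, 0, 0.5], "spin": 0},
  {"slide": [0, 0, 0.2], "spin": 0},
])

```text
time_s: 3.7
tcp_pos: [0.4181, -0.1785, 0.0163]
ee_rot: [[-0.78, 0.626, 0.014], [0.626, 0.78, -0.0], [-0.011, 0.008, -1.0]]
wrist_force: [-0.5, 0.3, 0.5]
gripper_width: 0.008
```

```bash
python3 -c "
from h import *
go(.4155,-.182,.014,-.664)
c=cap('top'); d=cap('side')
crop(c,'t1',205,170,140,140,4); crop(d,'s1',190,120,180,140,4)
"
```

```text
t 3.7 p [ 0.4181 -0.1785  0.0163] yaw -0.6768433048846573 F [-0.5246  0.2608  0.4551] g 0.007979856361999249
units [-0.0039 -0.1755  0.0888] spin -0.09198339561132678
```

View pics/t1.png

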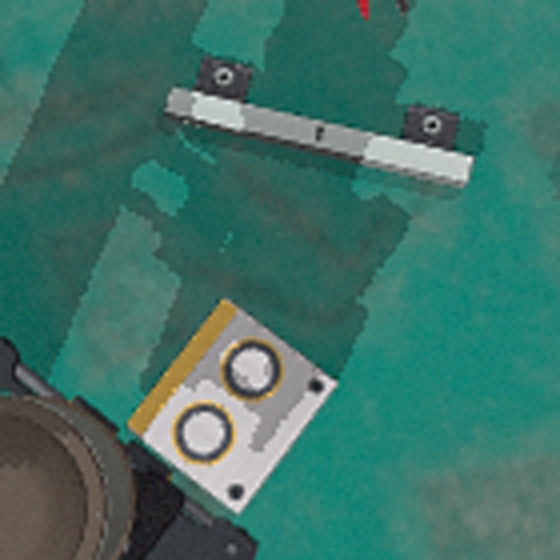

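View pics/s1.png

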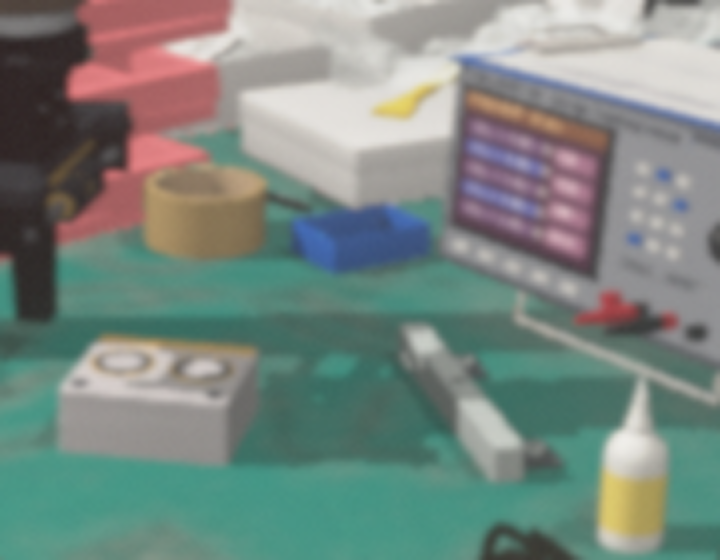

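Emit:
servo_tool([
  {"slide": [0, 0.45, 0], "spin": 0},
  {"slide": [-0.4, 0, 0], "spin": 0},
  {"slide": [-0.4, 0, 0], "spin": 0},
  {"slide": [-0.3, 0, 0], "spin": 0},
  {"slide": [-0.3, 0, 0], "spin": 0.2},
  {"slide": [-0.3, 0, 0], "spin": 0.2},
  {"slide": [-0.3, 0, 0], "spin": 0.2},
  {"slide": [-0.3, 0, 0], "spin": 0.2},
])

```text
time_s: 4.6
tcp_pos: [0.4768, -0.2091, 0.0211]
ee_rot: [[-0.699, 0.715, 0.022], [0.715, 0.699, -0.001], [-0.016, 0.015, -1.0]]
wrist_force: [0.6, -0.5, 0.6]
gripper_width: 0.007
```

```bash
python3 -c "
from h import *
go(.4155,-.182,.014,-.664)
c=cap('top'); d=cap('side')
crop(c,'t2',205,170,140,140,4); crop(d,'s2',190,120,180,140,4)
"
```

```text
t 4.6 p [ 0.4768 -0.2091  0.0211] yaw -0.7966179502289196 F [ 0.6229 -0.4546  0.6213] g 0.007328189724042414
units [ 2.4932 -0.9975  0.2305] spin -0.9498061044741374
```

View pics/t2.png

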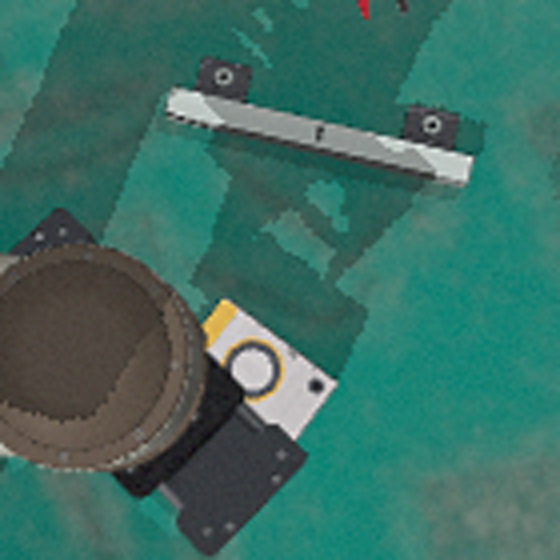

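View pics/s2.png

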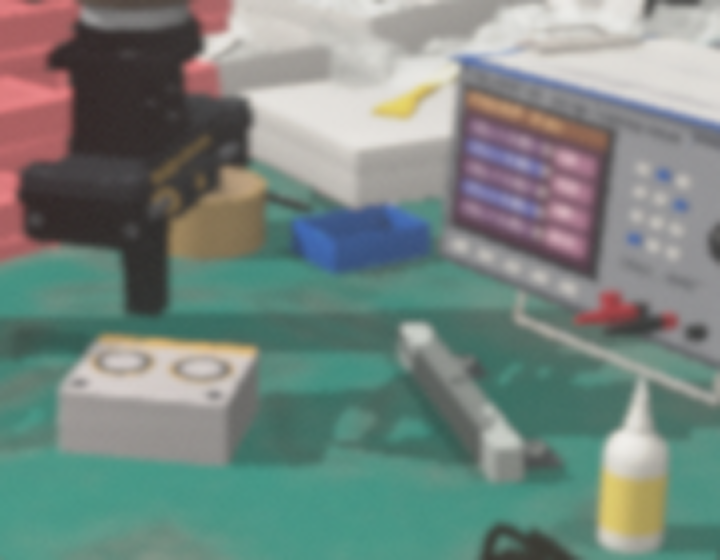

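```bash
python3 -c "
from h import *
c=cap('top'); d=cap('side'); s=sense()
p=s['tcp_pos']; R=np.array(s['ee_rot'])
P=np.array([p,p-R[:,2]*.07,p+R[:,1]*.015,p-R[:,1]*.015,p+R[:,0]*.0095,p-R[:,0]*.0095])
print((proj(c,P)-[205,170])*4); print((proj(d,P)-[190,120])*4)
crop(c,'t3',165,130,200,150,4)
"
```

```text
[[152.8515 385.7875]
 [144.0151 382.0634]
 [136.0396 368.7232]
 [169.7051 402.8996]
 [141.8677 396.6992]
 [163.8028 374.9082]]
[[144.6358 366.5075]
 [140.7853 259.6627]
 [153.8482 357.7137]
 [135.233  375.4823]
 [130.3429 364.731 ]
 [158.9802 368.2908]]
```

View pics/t3.png

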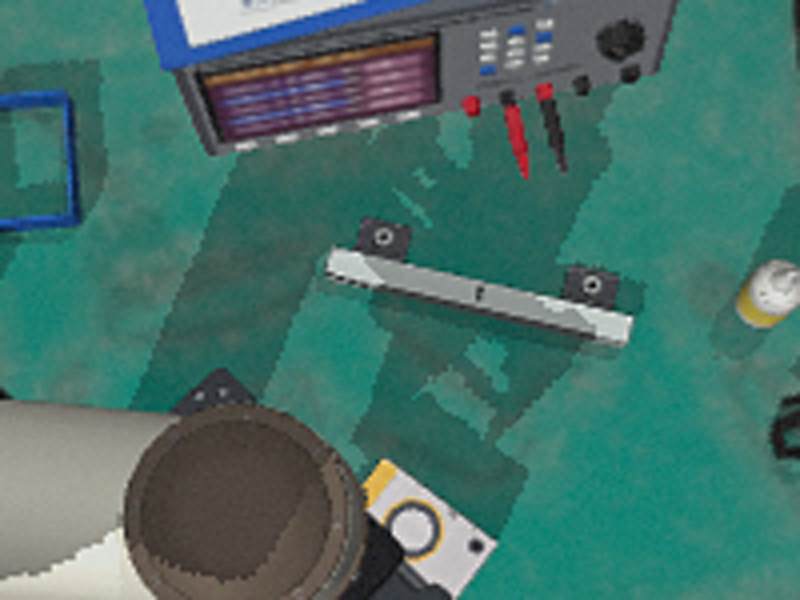

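```bash
python3 -c "
from h import *
d=cap('side','s4f')
for p in ([.4181,-.1785,.0163],[.4768,-.2091,.0211],[.1484,-.6069,.1836]): print((proj(d,p)-[190,120])*4, proj(d,p))
crop(d,'s4',180,120,100,130,6)
"
```

```text
[[ 38.4657 371.8944]] [[199.6164 212.9736]]
[[146.1252 366.3031]] [[226.5313 211.5758]]
[[-259.2371  467.4609]] [[125.1907 236.8652]]
```

View pics/s4.png

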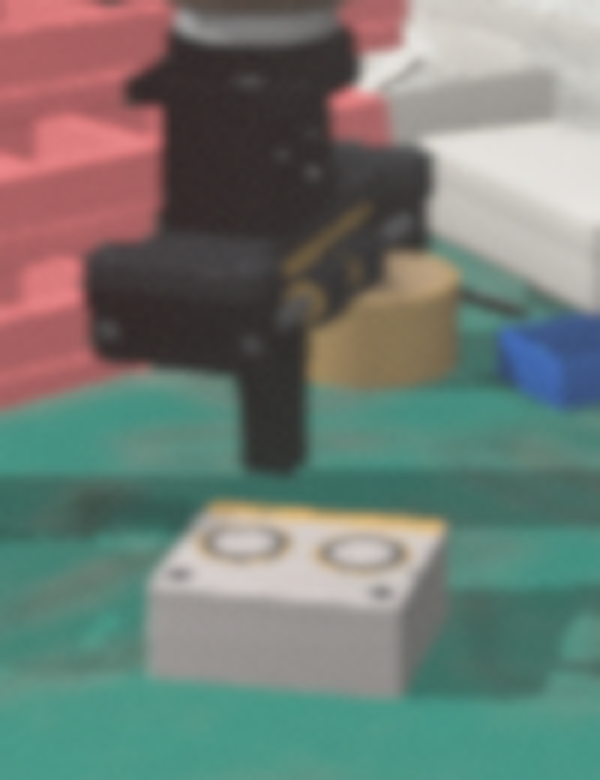

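```bash
python3 -c "
from h import *
from scipy.optimize import minimize_scalar
d=cap('side')
for p,q in (([.4181,-.1785,.0163],[190+36/4,120+316/4]),([.4768,-.2091,.0211],[180+272/6,120+468/6]),([.1484,-.6069,.1836],[122,214])):
    p=np.array(p)
    o=minimize_scalar(lambda h:np.linalg.norm(proj(d,p+[0,0,h])-q)); print(o.x,o.fun)
    for z in (.01,.02,.03,.04,.05,.06): print(z,ray(d,[q],z)-p)
" 
```

```text
0.03686526390467557 0.15087333814908402
0.01 [[ 0.0385  0.108  -0.0063]]
0.02 [[0.0295 0.083  0.0037]]
0.03 [[0.0205 0.058  0.0137]]
0.04 [[0.0115 0.033  0.0237]]
0.05 [[0.0025 0.008  0.0337]]
0.06 [[-0.0065 -0.017   0.0437]]
0.03584439907647714 1.0118542835549535
0.01 [[ 0.0461  0.1162 -0.0111]]
0.02 [[ 0.0358  0.0916 -0.0011]]
0.03 [[0.0255 0.0671 0.0089]]
0.04 [[0.0152 0.0425 0.0189]]
0.05 [[0.0049 0.018  0.0289]]
0.06 [[-0.0054 -0.0066  0.0389]]
0.03640412312321443 1.1745297362363536
0.01 [[ 0.1025  0.5171 -0.1736]]
0.02 [[ 0.0975  0.4925 -0.1636]]
0.03 [[ 0.0926  0.4679 -0.1536]]
0.04 [[ 0.0876  0.4433 -0.1436]]
0.05 [[ 0.0827  0.4187 -0.1336]]
0.06 [[ 0.0777  0.3941 -0.1236]]
```

Emit:
servo_tool([
  {"slide": [0.9, 0, 0], "spin": -0.3},
  {"slide": [0.9, 0, 0], "spin": -0.4},
  {"slide": [0.8, 0, 0], "spin": -0.3},
  {"slide": [0, 0, 0.3], "spin": 0},
  {"slide": [0, 0, 0.4], "spin": 0},
  {"slide": [0, 0, 0.4], "spin": 0},
])

```text
time_s: 5.5
tcp_pos: [0.4285, -0.1627, -0.0076]
ee_rot: [[-0.797, 0.603, 0.026], [0.603, 0.798, -0.002], [-0.022, 0.014, -1.0]]
wrist_force: [0.1, 0.5, 0.1]
gripper_width: 0.007
```

```bash
python3 -c "
from h import *
go(.4155,-.182,-.024,-.664)
d=cap('side')
crop(d,'s5',180,120,100,130,6)
"
```

```text
t 5.5 p [ 0.4285 -0.1627 -0.0076] yaw -0.6478295205125675 F [0.0616 0.5429 0.1333] g 0.006593731343242243
units [-0.038  -0.9395  0.6424] spin 0.1158125284165945
```

View pics/s5.png

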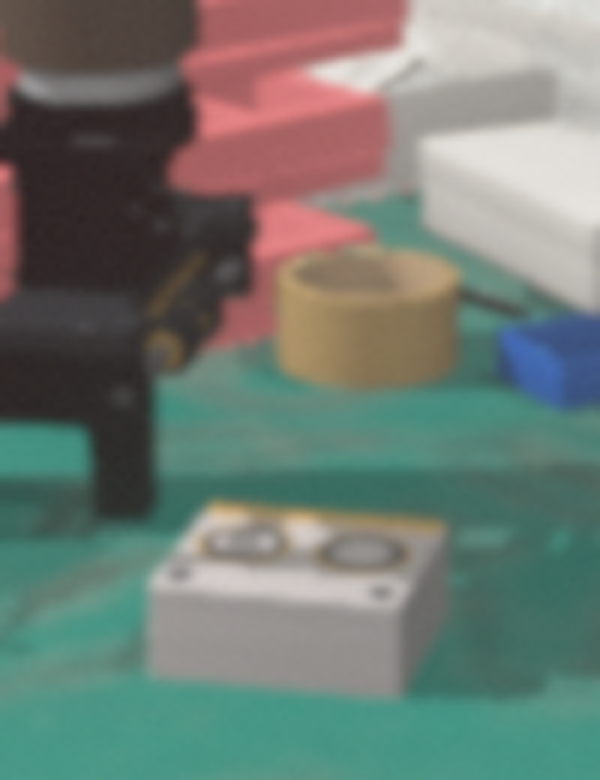

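Emit:
servo_tool([
  {"slide": [0, -0.5, 0.3], "spin": 0},
  {"slide": [0, 0, 0.25], "spin": 0},
  {"slide": [-0.2, 0, 0.1], "spin": 0.1},
  {"slide": [-0.4, 0, 0], "spin": 0},
  {"slide": [-0.3, 0, 0], "spin": 0},
  {"slide": [-0.3, 0, 0], "spin": 0.2},
  {"slide": [-0.3, 0, 0], "spin": 0.2},
])

```text
time_s: 6.25
tcp_pos: [0.4499, -0.1991, -0.0286]
ee_rot: [[-0.748, 0.664, 0.016], [0.664, 0.748, -0.001], [-0.013, 0.011, -1.0]]
wrist_force: [-1.5, 3.2, 1.5]
gripper_width: 0.006
```

```bash
python3 -c "
from h import *
go(.4155,-.182,-.024,-.664)
d=cap('side')
crop(d,'s6',180,120,100,130,6)
"
```

```text
t 6.25 p [ 0.4499 -0.1991 -0.0286] yaw -0.7261344064225144 F [-1.4518  3.2204  1.5042] g 0.005870103046069178
units [ 1.4806 -0.3976 -0.2057] spin -0.44500490632007844
```

View pics/s6.png

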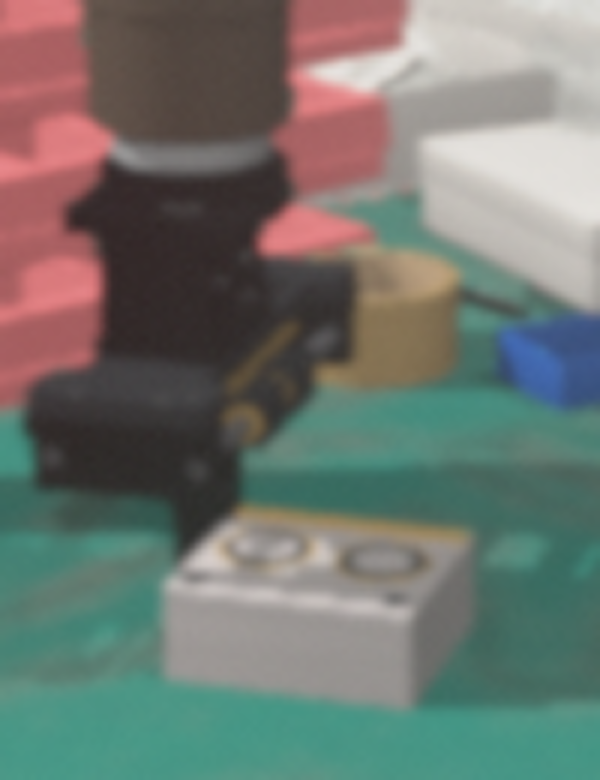

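Emit:
servo_tool([
  {"slide": [-0.3, 0, -0.15], "spin": 0.3},
  {"slide": [-0.3, 0, -0.1], "spin": 0.3},
  {"slide": [-0.3, 0, 0], "spin": 0.3},
])

```text
time_s: 6.6
tcp_pos: [0.4659, -0.2152, -0.0224]
ee_rot: [[-0.653, 0.758, 0.014], [0.758, 0.653, 0.001], [-0.009, 0.011, -1.0]]
wrist_force: [-1.2, 4.0, 1.3]
gripper_width: 0.004
```

```bash
python3 -c "
from h import *
go(.4155,-.182,-.024,-.664)
d=cap('side');c=cap('top')
crop(d,'s7',190,120,130,120,6); crop(c,'t7',205,170,140,140,4)
"
```

```text
t 6.6 p [ 0.4659 -0.2152 -0.0224] yaw -0.859740094262957 F [-1.2396  4.0061  1.2598] g 0.00400588110824903
units [ 2.3223 -0.6614  0.0356] spin -1.401885160345042
```

View pics/s7.png

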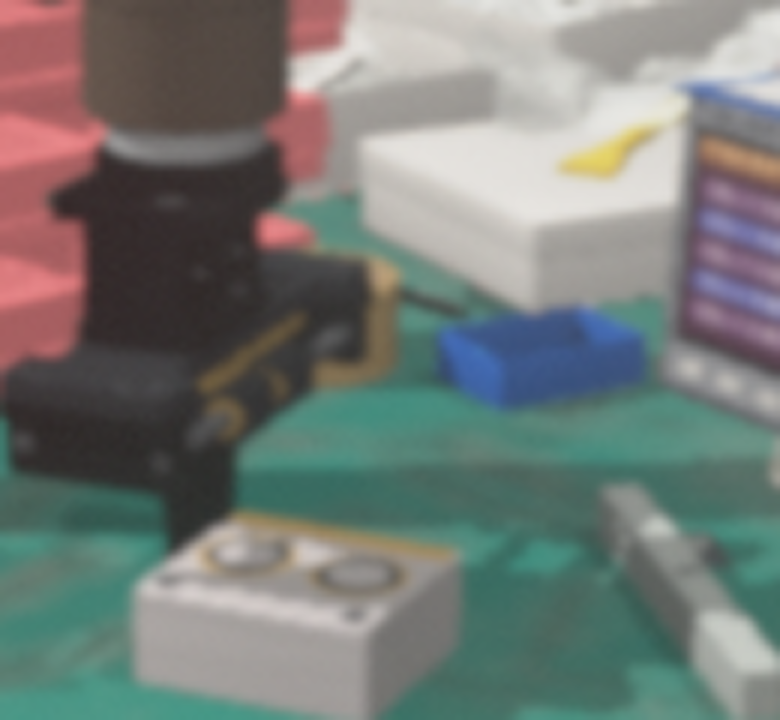

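View pics/t7.png

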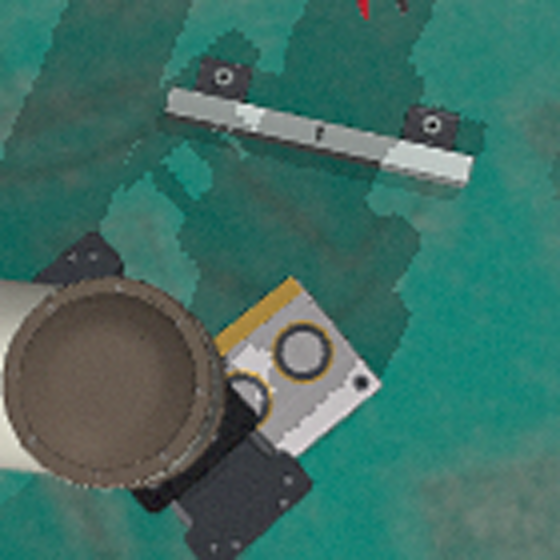

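```bash
cat >> h.py <<'E'
FENCE=np.array([.6263,-.312,-.241])
def rel(x):
    c,s=np.cos(FENCE[2]),np.sin(FENCE[2]); d=np.array(x[:2])-FENCE[:2]
    return np.array([c*d[0]+s*d[1],-s*d[0]+c*d[1],x[2]-FENCE[2]])
def local(x,p):
    c,s=np.cos(x[2]),np.sin(x[2]); d=np.array(p[:2])-x[:2]; return np.array([c*d[0]+s*d[1],-s*d[0]+c*d[1]])
def world(x,l):
    c,s=np.cos(x[2]),np.sin(x[2]); return np.array([x[0]+c*l[0]-s*l[1],x[1]+s*l[0]+c*l[1]])
E
python3 - <<'E'
from h import *
c=cap('top'); d=cap('side')
sd=uncrop([[236,515],[461,552],[370,628],[135,590]],190,120,6)
tf=uncrop([[294,278],[381,382],[290,457]],205,170,4)
x,e=fit([(d,[0,1,2,3],sd),(c,[1,2],tf[:2])],DIE,(.47,-.27,.7))
print(x,rel(x),e); print(local(x,sense()['tcp_pos']))
print(world(x,(-.044,.05)))
E
```

```text
[ 0.4774 -0.2849  0.6979] [-0.151  -0.0092  0.9389] [[-0.2 -0.6]
 [ 0.1 -0.4]
 [-0.   0.4]
 [-0.6 -0.5]
 [-0.4 -0.8]
 [ 1.1  0.3]]
[0.0363 0.06  ]
[ 0.4116 -0.2749]
```

Emit:
servo_tool([
  {"slide": [0.6, 0, 0], "spin": 0},
  {"slide": [0.6, 0, 0], "spin": 0},
  {"slide": [0, -0.8, 0], "spin": 0},
  {"slide": [0, -1, 0], "spin": 0},
  {"slide": [0, -1, 0], "spin": 0},
  {"slide": [0, -1, 0], "spin": 0},
  {"slide": [0, -1, 0], "spin": 0},
  {"slide": [0, -0.1, 0], "spin": 0},
])

```text
time_s: 7.6
tcp_pos: [0.3556, -0.2751, -0.0224]
ee_rot: [[-0.664, 0.747, 0.027], [0.747, 0.665, -0.004], [-0.021, 0.018, -1.0]]
wrist_force: [0.4, 0.5, 0.2]
gripper_width: 0.001
```

```bash
python3 -c "
from h import *
x=np.array([ 0.4774,-0.2849,0.6979])
go(*world(x,(-.085,.043)),-.023,.698-1.5708); print(local(x,sense()['tcp_pos']))"
```

```text
t 7.6 p [ 0.3556 -0.2751 -0.0224] yaw -0.8439869299112708 F [0.4438 0.4957 0.1639] g 0.0006495687890740228
units [-1.714   0.0299  0.0619] spin 0.20635841386235224
[-0.087   0.0858]
```

Emit:
servo_tool([
  {"slide": [-0.9, 0, 0], "spin": 0.1},
  {"slide": [-0.8, 0, 0], "spin": 0.1},
  {"slide": [0, 0.5, 0], "spin": 0},
  {"slide": [0, 0.4, 0], "spin": 0},
  {"slide": [0, 0.3, 0], "spin": 0},
  {"slide": [0, 0.3, 0], "spin": 0.3},
  {"slide": [0, 0.3, 0], "spin": 0.4},
  {"slide": [0, 0.3, 0], "spin": 0.4},
])

```text
time_s: 8.4
tcp_pos: [0.4221, -0.2689, -0.0198]
ee_rot: [[-0.518, 0.855, 0.018], [0.856, 0.518, -0.003], [-0.012, 0.014, -1.0]]
wrist_force: [-4.7, -2.0, 4.6]
gripper_width: 0.007
```

```bash
python3 -c "
from h import *
go(.4155,-.182,-.024,-.664)
d=cap('side');c=cap('top')
crop(d,'s8',190,150,130,100,6); crop(c,'t8',205,170,140,140,4)
"
```

```text
t 8.4 p [ 0.4221 -0.2689 -0.0198] yaw -1.0267349356752766 F [-4.7352 -1.9658  4.5687] g 0.00688319993706526
units [3.1132 1.5698 0.151 ] spin -2.597897612017843
```

View pics/s8.png

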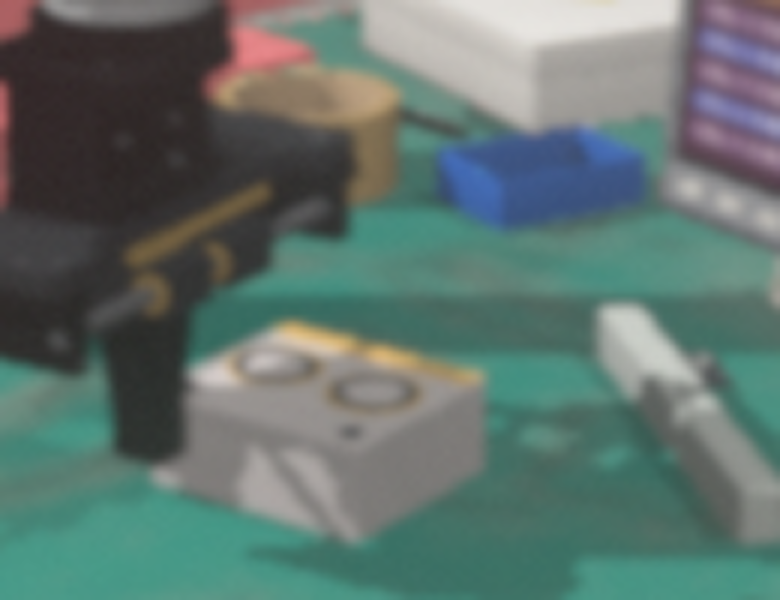

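View pics/t8.png

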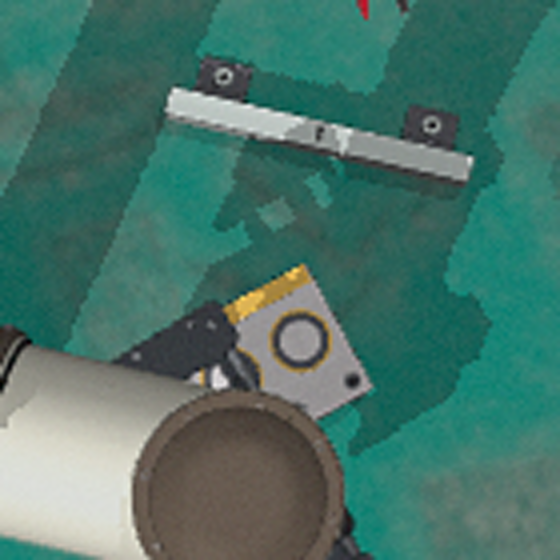

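```bash
python3 - <<'E'
from h import *
c=cap('top'); d=cap('side')
sd=uncrop([[283,322],[487,376],[362,449]],190,150,6)
tf=uncrop([[304,264],[373,387]],205,170,4)
x,e=fit([(d,[0,1,2],sd),(c,[1,2],tf)],DIE,(.47,-.27,.5))
print(x,rel(x),e); print(local(x,sense()['tcp_pos']))
E
```

```text
[ 0.4877 -0.2805  0.5132] [-0.1421 -0.0025  0.7542] [[-0.1 -0.3]
 [-0.1 -0.4]
 [-0.6 -0.6]
 [ 0.1 -0.3]
 [ 0.8 -0.2]]
[-0.0504  0.041 ]
```

Emit:
servo_tool([
  {"slide": [0, 0.3, 0], "spin": 0.45},
  {"slide": [0, 0.3, 0], "spin": 0.45},
  {"slide": [0, 0.3, 0], "spin": 0.45},
  {"slide": [0, 0.3, 0], "spin": 0.45},
  {"slide": [0, 0.3, 0], "spin": 0.45},
])

```text
time_s: 9.1
tcp_pos: [0.4456, -0.2516, -0.0204]
ee_rot: [[-0.222, 0.975, -0.0], [0.975, 0.222, 0.002], [0.002, 0.0, -1.0]]
wrist_force: [-4.8, 0.9, 3.4]
gripper_width: 0.005
```

```bash
python3 -c "
from h import *
go(.4155,-.182,-.024,-.664)
d=cap('side');c=cap('top')
crop(d,'s9',190,150,130,100,6); crop(c,'t9',205,170,140,140,4)
"
```

```text
t 9.1 p [ 0.4456 -0.2516 -0.0204] yaw -1.3469108000172076 F [-4.8346  0.9274  3.4244] g 0.005479798722629464
units [ 2.9819 -0.5553  0.1491] spin -4.890988328111073
```

View pics/s9.png

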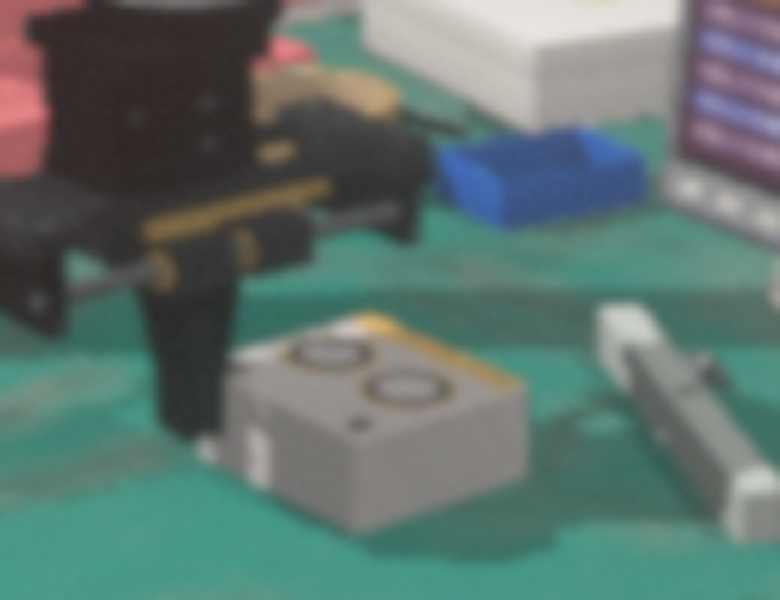

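View pics/t9.png

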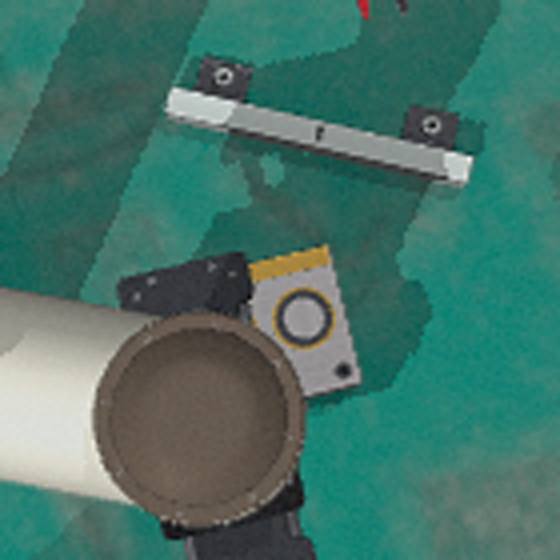

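```bash
python3 - <<'E'
from h import *
c=cap('top'); d=cap('side')
sd=uncrop([[365,316],[528,383],[358,438]],190,150,6)
tf=uncrop([[329,245],[360,383]],205,170,4)
x,e=fit([(d,[0,1,2],sd),(c,[1,2],tf)],DIE,(.47,-.27,.5))
print(x,rel(x),e); print(local(x,sense()['tcp_pos']))
E
```

```text
[ 0.5069 -0.279   0.2419] [-0.1239  0.0035  0.4829] [[ 0.3 -0.9]
 [ 0.1 -0.3]
 [-0.5 -0.1]
 [-0.4  0.1]
 [ 0.9 -0. ]]
[-0.0512  0.0405]
```

Emit:
servo_tool([
  {"slide": [0, 0.3, 0], "spin": 0.4},
  {"slide": [0, 0.3, 0], "spin": 0.4},
  {"slide": [0, 0.3, 0], "spin": 0.4},
  {"slide": [0, 0.3, 0], "spin": 0.4},
  {"slide": [0, 0.3, 0], "spin": 0.4},
  {"slide": [0, 0.3, 0], "spin": 0.4},
  {"slide": [0, 0.3, 0], "spin": 0.4},
])

```text
time_s: 10.0
tcp_pos: [0.4869, -0.2494, -0.0221]
ee_rot: [[0.163, 0.987, -0.015], [0.987, -0.162, 0.02], [0.017, -0.018, -1.0]]
wrist_force: [-3.9, 2.6, 0.9]
gripper_width: 0.004
```

```bash
python3 -c "
from h import *
go(.4155,-.182,-.024,-.664)
d=cap('side');c=cap('top')
crop(d,'s10',190,150,130,100,6); crop(c,'t10',205,170,140,140,4)
"
```

```text
t 10.0 p [ 0.4869 -0.2494 -0.0221] yaw -1.7341731274073655 F [-3.8836  2.6214  0.8909] g 0.00369971360685553
units [ 2.1937 -3.2536  0.1728] spin -7.664550443594772
```

View pics/s10.png

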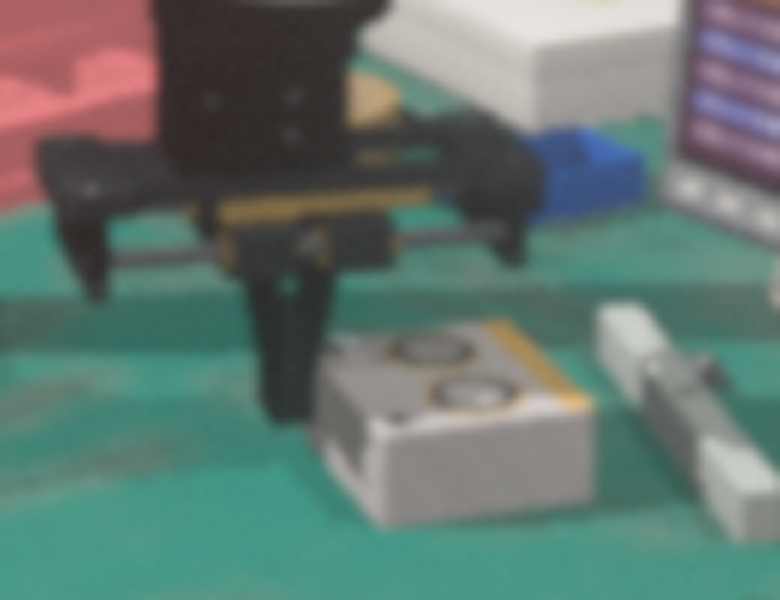

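View pics/t10.png

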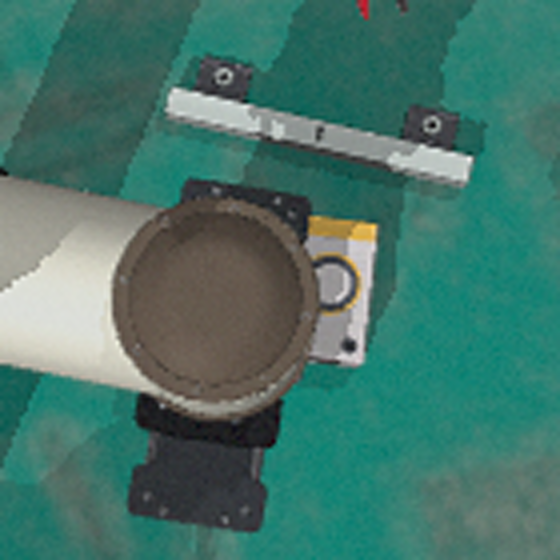

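```bash
python3 - <<'E'
from h import *
c=cap('top'); d=cap('side')
sd=uncrop([[498,319],[594,402],[385,420],[322,343]],190,150,6)
tf=uncrop([[377,224],[365,366]],205,170,4)
x,e=fit([(d,[0,1,2,3],sd),(c,[1,2],tf)],DIE,(.47,-.27,.5))
print(x,rel(x),e); print(local(x,sense()['tcp_pos']))
E
```

```text
[ 0.5382 -0.2937 -0.1303] [-0.0899 -0.0033  0.1107] [[ 1.8 -0.6]
 [ 0.8  0.3]
 [-0.3  1.9]
 [-2.8 -0.6]
 [ 0.3 -0.2]
 [-0.6 -0.7]]
[-0.0545  0.036 ]
```

Emit:
servo_tool([
  {"slide": [0, 0.3, 0], "spin": 0.2},
  {"slide": [0, -0.8, 0], "spin": 0},
  {"slide": [0, -1, 0], "spin": 0},
  {"slide": [0, -1, 0], "spin": 0},
  {"slide": [0, -0.8, 0], "spin": 0},
])

```text
time_s: 10.7
tcp_pos: [0.4113, -0.2405, -0.0205]
ee_rot: [[0.18, 0.984, 0.003], [0.983, -0.18, 0.024], [0.024, -0.002, -1.0]]
wrist_force: [-0.5, 1.2, -0.4]
gripper_width: 0.004
```

```bash
python3 -c "
from h import *
go(.4155,-.182,-.024,-.664)
d=cap('side');c=cap('top')
crop(d,'s11',190,170,130,100,6); crop(c,'t11',225,170,120,130,4.5)
"
```

```text
t 10.7 p [ 0.4113 -0.2405 -0.0205] yaw -1.7523269747141466 F [-0.4758  1.2114 -0.4311] g 0.0037419555219147184
units [ 2.3271 -0.2555  0.1961] spin -7.794567797670208
```

View pics/s11.png

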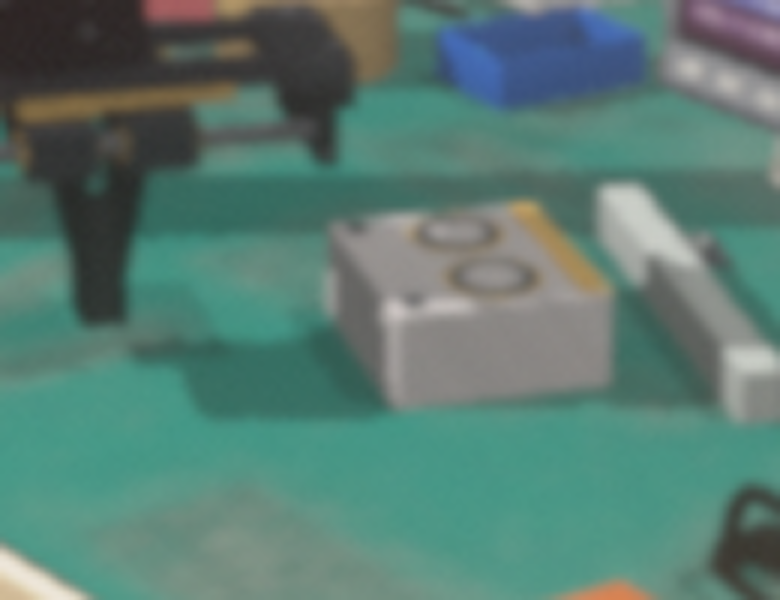

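View pics/t11.png

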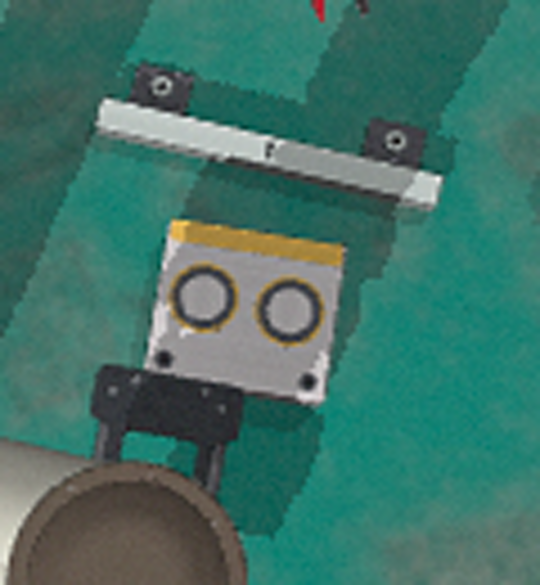

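```bash
python3 - <<'E'
from h import *
c=cap('top'); d=cap('side')
sd=uncrop([[533,201],[612,291],[388,303],[329,223]],190,170,6)
tf=uncrop([[170,220],[345,245],[323,403],[145,370]],225,170,4.5)
for o in ([(d,[0,1,2,3],sd)],[(c,[0,1,2,3],tf)],[(d,[0,1,2,3],sd),(c,[0,1,2,3],tf)]):
    x,e=fit(o,DIE,(.54,-.29,-.1)); print(x,rel(x),e.tolist())
ff=uncrop([[97,127],[432,208],[441,177],[103,99]],225,170,4.5)
print(fit([(c,[0,1,2,3],ff)],FEN,(.6,-.3,-.2)))
E
```

```text
[ 0.5434 -0.2981 -0.2   ] [-0.0838 -0.0063  0.041 ] [[0.3, -0.3], [-0.3, -0.2], [0.2, 1.4], [-0.2, -1.0]]
[ 0.5434 -0.2988 -0.1676] [-0.0837 -0.007   0.0734] [[-0.1, -0.7], [0.5, 0.1], [0.1, -0.2], [-0.4, 0.8]]
[ 0.5433 -0.2987 -0.1808] [-0.0838 -0.0069  0.0602] [[-0.1, -0.3], [0.0, -0.3], [0.8, 1.5], [-0.5, -0.7], [0.1, -0.8], [0.6, 0.4], [-0.2, 0.1], [-0.7, 0.5]]
(array([ 0.6264, -0.3107, -0.2427]), array([[-0.7,  0.1],
       [ 0.8,  0. ],
       [ 0.2,  0.2],
       [-0.3, -0.3]]))
```

Emit:
servo_tool([
  {"slide": [0, 0, -0.7], "spin": 0},
  {"slide": [0, 0, -0.7], "spin": 0},
  {"slide": [0, 0, 0], "spin": -1},
  {"slide": [0, 0, 0], "spin": -1},
  {"slide": [0, 0, 0], "spin": -1},
  {"slide": [0, 0, 0], "spin": -1},
  {"slide": [0, 0, 0], "spin": -1},
  {"slide": [0, 0, 0], "spin": -1},
  {"slide": [0, 0, 0], "spin": -1},
  {"slide": [0, 0, 0], "spin": -1},
], gripper=80)

```text
time_s: 11.9
tcp_pos: [0.435, -0.2476, 0.0199]
ee_rot: [[-0.835, 0.55, 0.029], [0.55, 0.835, 0.014], [-0.017, 0.028, -0.999]]
wrist_force: [-0.9, 0.1, 0.5]
gripper_width: 0.679
```

Emit:
servo_tool([
  {"slide": [0, 0, 0], "spin": -1},
  {"slide": [0, 0, 0], "spin": -1},
  {"slide": [0, 0, 0], "spin": -0.6},
])

```text
time_s: 12.2
tcp_pos: [0.4417, -0.2493, 0.0209]
ee_rot: [[-0.979, 0.199, 0.036], [0.199, 0.98, 0.011], [-0.033, 0.018, -0.999]]
wrist_force: [-0.2, -0.2, 0.1]
gripper_width: 0.683
```

```bash
python3 -c "
from h import *
x=np.array([.5433,-.2987,-.181])
y=np.array([.5433,-.2987,-.241])
go(*world(y,(-.09,0)),-.024,-.241); print(local(y,sense()['tcp_pos']))"
```

```text
t 12.2 p [ 0.4417 -0.2493  0.0209] yaw -0.20054097966828519 F [-0.2298 -0.1939  0.0992] g 0.6834960132721876
units [-0.7197 -1.0128  1.801 ] spin 0.2897663885301558
[-0.1105  0.0237]
```

Emit:
servo_tool([
  {"slide": [0, -0.5, 0.3], "spin": 0.3},
  {"slide": [0, -0.5, 0.5], "spin": 0},
  {"slide": [0, 0, 0.5], "spin": 0},
  {"slide": [0, 0, 0.4], "spin": 0},
])

```text
time_s: 12.6
tcp_pos: [0.4432, -0.2782, -0.0238]
ee_rot: [[-0.968, 0.247, 0.044], [0.247, 0.969, 0.008], [-0.041, 0.019, -0.999]]
wrist_force: [-0.5, -0.7, 0.2]
gripper_width: 0.689
```

```bash
python3 -c "
from h import *
y=np.array([.5433,-.2987,-.241])
go(*world(y,(-.0535,0)),-.024,-.241); print(local(y,sense()['tcp_pos']))
d=cap('side');c=cap('top')
crop(d,'s12',190,150,130,100,6); crop(c,'t12',225,170,120,130,4.5)
"
```

```text
t 12.6 p [ 0.4432 -0.2782 -0.0238] yaw -0.25007204684204715 F [-0.5446 -0.6929  0.222 ] g 0.6886784900559457
units [-1.9415  0.1766  0.0896] spin -0.06497374944928606
[-0.1021 -0.004 ]
```

View pics/s12.png

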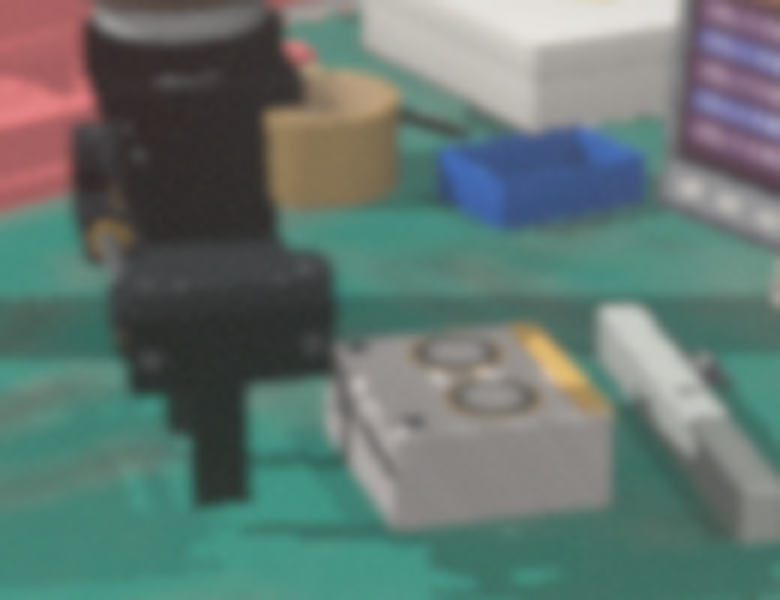

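Emit:
servo_tool([
  {"slide": [-0.5, 0, 0], "spin": 0},
  {"slide": [-0.5, 0, 0], "spin": 0},
  {"slide": [-0.4, 0, 0], "spin": 0},
  {"slide": [-0.3, 0, 0], "spin": 0},
  {"slide": [-0.3, 0, 0], "spin": 0},
  {"slide": [-0.3, 0, 0], "spin": 0},
  {"slide": [-0.3, 0, 0], "spin": 0},
])

```text
time_s: 13.4
tcp_pos: [0.5057, -0.2935, -0.0222]
ee_rot: [[-0.969, 0.247, 0.032], [0.247, 0.969, 0.013], [-0.028, 0.02, -0.999]]
wrist_force: [-5.3, 0.4, 3.9]
gripper_width: 0.691
```

```bash
python3 -c "
from h import *
y=np.array([.5433,-.2987,-.241])
go(*world(y,(-.0535,0)),-.024,-.241); print(local(y,sense()['tcp_pos']))
d=cap('side');c=cap('top')
crop(d,'s13',190,150,130,100,6); crop(c,'t13',225,150,120,130,4.5)
"
```

```text
t 13.4 p [ 0.5057 -0.2935 -0.0222] yaw -0.2501479670407416 F [-5.2991  0.4204  3.9378] g 0.6914831149068237
units [0.6333 0.1511 0.0569] spin -0.06551748781990945
[-0.0377 -0.0039]
```

View pics/s13.png

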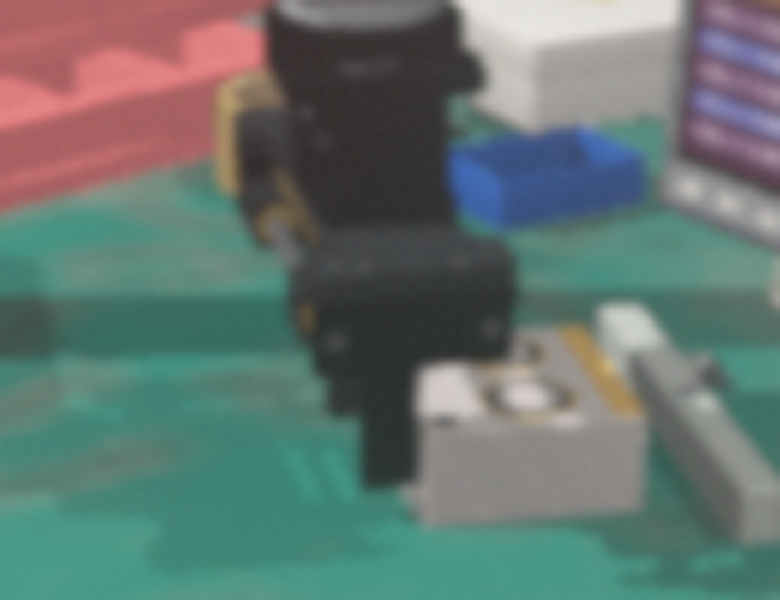

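View pics/t13.png

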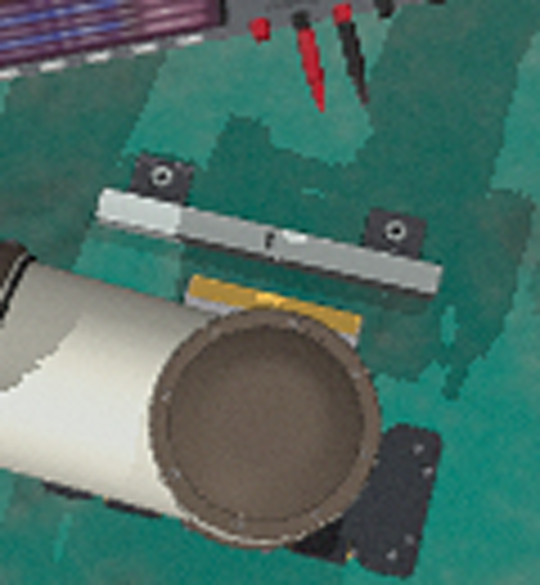

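Emit:
servo_tool([
  {"slide": [-0.3, 0, 0], "spin": 0},
  {"slide": [-0.3, 0, 0], "spin": 0},
  {"slide": [-0.2, 0, 0], "spin": 0},
])

```text
time_s: 13.8
tcp_pos: [0.5237, -0.2983, -0.0222]
ee_rot: [[-0.968, 0.248, 0.029], [0.249, 0.968, 0.014], [-0.024, 0.021, -0.999]]
wrist_force: [-4.5, 1.3, 2.2]
gripper_width: 0.688
```

Emit:
servo_tool([
  {"slide": [-0.15, 0, 0], "spin": 0},
])

```text
time_s: 13.9
tcp_pos: [0.5271, -0.2993, -0.0222]
ee_rot: [[-0.968, 0.248, 0.028], [0.249, 0.968, 0.014], [-0.023, 0.021, -1.0]]
wrist_force: [-5.0, 1.8, 2.4]
gripper_width: 0.685
```

Emit:
servo_tool([
  {"slide": [-0.15, 0, 0], "spin": 0},
])

```text
time_s: 14.0
tcp_pos: [0.5302, -0.3001, -0.0222]
ee_rot: [[-0.968, 0.249, 0.026], [0.249, 0.968, 0.015], [-0.021, 0.021, -1.0]]
wrist_force: [-10.0, 0.9, 5.6]
gripper_width: 0.685
```

Emit:
servo_tool([
  {"slide": [-0.12, 0, 0], "spin": 0},
])

```text
time_s: 14.1
tcp_pos: [0.5299, -0.3, -0.0224]
ee_rot: [[-0.968, 0.249, 0.019], [0.249, 0.968, 0.017], [-0.014, 0.021, -1.0]]
wrist_force: [-11.4, 4.6, 8.5]
gripper_width: 0.688
```

Emit:
servo_tool([
  {"slide": [-0.12, 0, 0], "spin": 0},
])

```text
time_s: 14.2
tcp_pos: [0.5295, -0.3, -0.0226]
ee_rot: [[-0.968, 0.249, 0.012], [0.249, 0.968, 0.019], [-0.006, 0.021, -1.0]]
wrist_force: [-9.4, 2.8, 6.4]
gripper_width: 0.685
```

```bash
python3 -c "
from h import *
go(.5,-.3)
d=cap('side');c=cap('top')
crop(d,'s14',220,150,110,90,7); crop(c,'t14',225,150,120,130,4.5)
"
```

```text
t 14.2 p [ 0.5295 -0.3    -0.0226] yaw -0.2516247672160009 F [-9.4033  2.8379  6.3716] g 0.6848661056960264
units [ 1.1432 -0.295  -0.0136] spin None
```

View pics/s14.png

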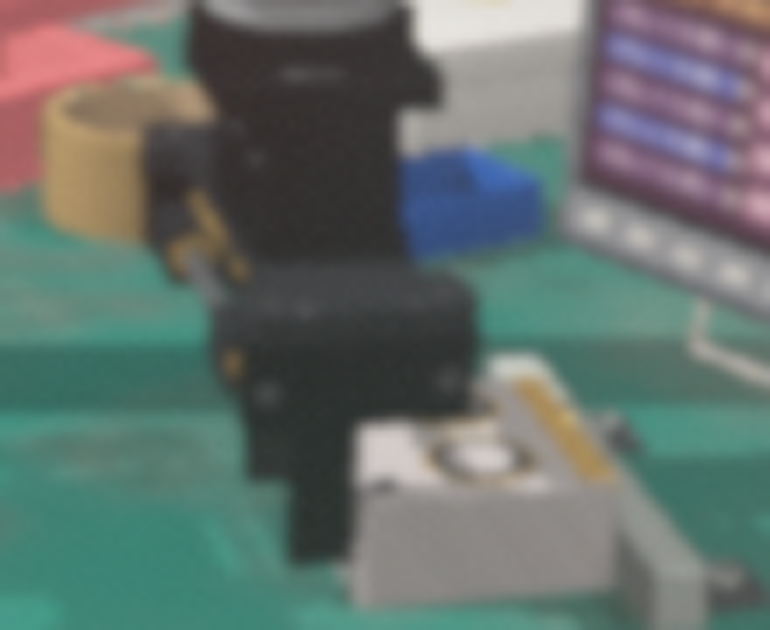

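View pics/t14.png

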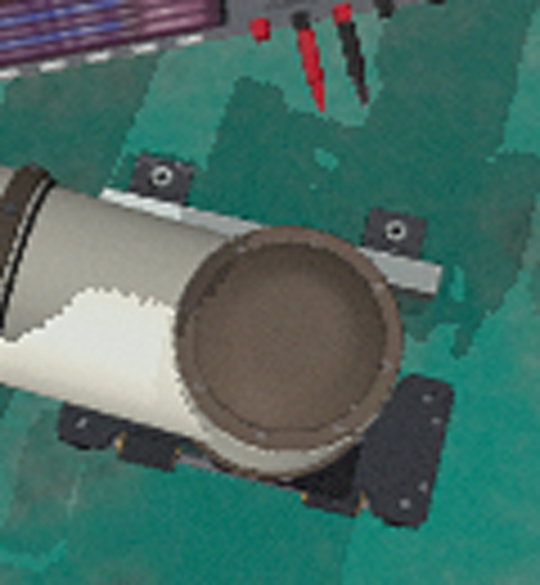

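Emit:
servo_tool([
  {"slide": [-0.25, 0, 0], "spin": 0},
  {"slide": [-0.3, 0, 0], "spin": 0},
])

```text
time_s: 14.5
tcp_pos: [0.5279, -0.2995, -0.0234]
ee_rot: [[-0.968, 0.25, -0.019], [0.249, 0.968, 0.029], [0.026, 0.024, -0.999]]
wrist_force: [-18.7, 5.7, 12.6]
gripper_width: 0.684
```

Emit:
servo_tool([
  {"slide": [0.4, 0, 0], "spin": 0},
  {"slide": [0.8, 0, 0], "spin": 0},
  {"slide": [1, 0, 0], "spin": 0},
  {"slide": [1, 0, 0], "spin": 0},
  {"slide": [1, 0, -0.3], "spin": 0},
])

```text
time_s: 15.0
tcp_pos: [0.4381, -0.2774, -0.0126]
ee_rot: [[-0.969, 0.246, 0.007], [0.246, 0.969, 0.019], [-0.002, 0.02, -1.0]]
wrist_force: [0.9, 0.7, 0.6]
gripper_width: 0.682
```

```bash
python3 -c "
from h import *
go(.5,-.3)
d=cap('side','s15f');c=cap('top','t15f')
crop(d,'s15',230,160,110,90,7); crop(c,'t15',235,170,110,110,5)
"
```

```text
t 15.0 p [ 0.4381 -0.2774 -0.0126] yaw -0.2484514992890364 F [0.8695 0.681  0.582 ] g 0.6819805855001515
units [-2.6209 -0.2661 -0.0003] spin None
```

View pics/s15.png

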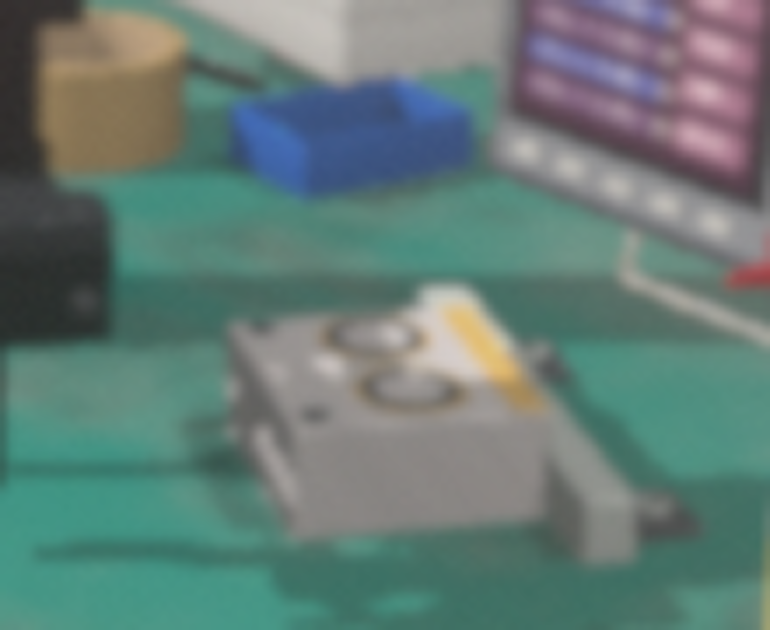

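View pics/t15.png

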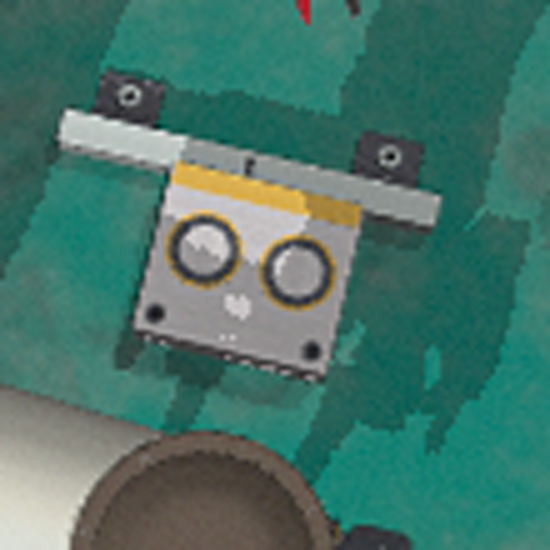

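```bash
python3 - <<'E'
from h import *
c=cap('top'); d=cap('side')
sd=uncrop([[447,303],[547,412],[301,431],[232,322]],230,160,7)
tf=uncrop([[178,163],[363,207],[328,381],[135,331]],235,170,5)
for o in ([(d,[0,1,2,3],sd)],[(c,[0,1,2,3],tf)],[(d,[0,1,2,3],sd),(c,[0,1,2,3],tf)]):
    x,e=fit(o,DIE,(.54,-.29,-.1)); print(x,rel(x),e.tolist())
ff=uncrop([[58,147],[433,226],[441,194],[65,110]],235,170,5)
print(fit([(c,[1,2,3],ff[1:])],FEN,(.6,-.3,-.2)))
# predicted overlay for flush pose
y=FENCE
P=np.array([[*world([*world(FENCE,(-.044,-.004)),FENCE[2]],p[:2]),p[2]] for p in DIE])
print((proj(c,P)-[235,170])*5)
crop(c,'t16',255,190,70,50,11)
E
```

```text
[ 0.58   -0.315  -0.2026] [-0.0442 -0.014   0.0384] [[1.5, -0.1], [0.8, -0.6], [-0.4, 0.2], [-1.9, 0.2]]
[ 0.5802 -0.3131 -0.2453] [-0.0445 -0.0121 -0.0043] [[-0.6, 0.0], [0.9, 0.4], [0.2, -0.5], [-0.5, 0.1]]
[ 0.5805 -0.3136 -0.2281] [-0.0441 -0.0124  0.0129] [[2.0, -0.2], [0.3, -0.6], [-1.2, -0.2], [-1.6, -0.3], [-0.8, 0.2], [0.9, -0.1], [0.7, -0.9], [-0.1, 0.4]]
(array([ 0.6272, -0.3109, -0.2293]), array([[ 0.4,  0.2],
       [ 0.2, -0.1],
       [-0.5, -0.2]]))
[[156.9213 156.7812]
 [349.9691 202.0789]
 [311.5489 371.3293]
 [115.3127 325.2149]]
```

View pics/t16.png

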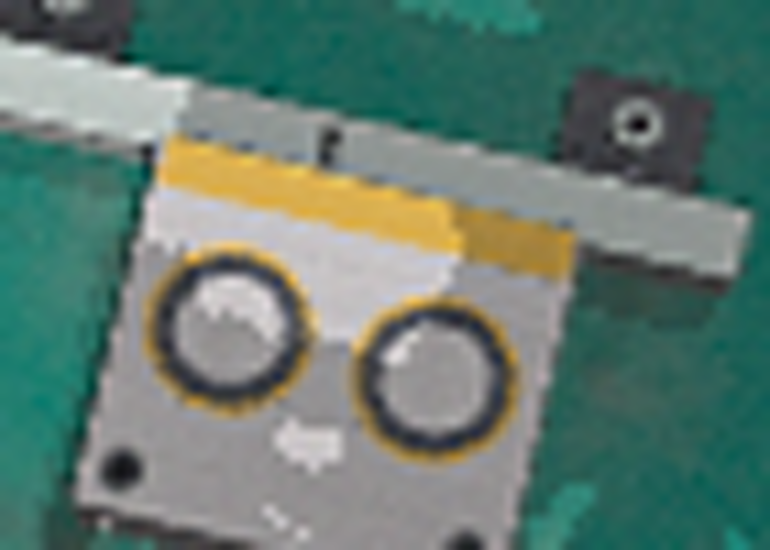

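Emit:
servo_tool([
  {"slide": [-0.5, -0.4, 0.2], "spin": -0.3},
  {"slide": [-0.9, 0, 0.2], "spin": 0},
  {"slide": [-0.9, 0, 0], "spin": 0},
  {"slide": [-0.5, 0, 0], "spin": 0},
  {"slide": [-0.3, 0, 0], "spin": 0},
])

```text
time_s: 15.7
tcp_pos: [0.5265, -0.3079, -0.0205]
ee_rot: [[-0.979, 0.201, 0.024], [0.201, 0.98, 0.013], [-0.021, 0.017, -1.0]]
wrist_force: [0.8, -0.2, -0.0]
gripper_width: 0.685
```

```bash
python3 -c "
from h import *
go(.5285,-.3,-.024); print(local(FENCE,sense()['tcp_pos']))"
```

```text
t 15.7 p [ 0.5265 -0.3079 -0.0205] yaw -0.20230643410517662 F [ 0.7561 -0.2202 -0.0436] g 0.685249973045775
units [-0.0116  0.3225  0.1462] spin None
[-0.0979 -0.0198]
```

Emit:
servo_tool([
  {"slide": [-0.15, 0, 0.1], "spin": 0},
])

```text
time_s: 15.8
tcp_pos: [0.5272, -0.3079, -0.0237]
ee_rot: [[-0.979, 0.202, 0.015], [0.203, 0.979, 0.015], [-0.012, 0.018, -1.0]]
wrist_force: [-13.2, 1.8, 9.3]
gripper_width: 0.685
```

Emit:
servo_tool([
  {"slide": [-0.25, 0, 0], "spin": 0},
])

```text
time_s: 15.9
tcp_pos: [0.5266, -0.3075, -0.0251]
ee_rot: [[-0.979, 0.206, 0.0], [0.206, 0.978, 0.021], [0.004, 0.02, -1.0]]
wrist_force: [-14.8, 3.1, 10.5]
gripper_width: 0.689
```

Emit:
servo_tool([
  {"slide": [-0.3, 0, 0], "spin": 0},
  {"slide": [-0.3, 0, 0], "spin": 0},
])

```text
time_s: 16.1
tcp_pos: [0.5248, -0.3068, -0.0277]
ee_rot: [[-0.976, 0.214, -0.033], [0.213, 0.976, 0.033], [0.04, 0.025, -0.999]]
wrist_force: [-13.9, 3.2, 10.2]
gripper_width: 0.686
```

Emit:
servo_tool([
  {"slide": [0.4, 0, -0.1], "spin": 0},
  {"slide": [0.8, 0, 0], "spin": 0},
  {"slide": [1, 0, 0], "spin": 0},
  {"slide": [1, 0, -0.5], "spin": 0},
  {"slide": [1, 0, -1], "spin": 0},
  {"slide": [1, 0, -1], "spin": 0},
  {"slide": [0.5, 0, -1], "spin": 0},
])

```text
time_s: 16.8
tcp_pos: [0.3858, -0.2786, 0.0659]
ee_rot: [[-0.977, 0.213, -0.029], [0.212, 0.977, 0.031], [0.035, 0.024, -0.999]]
wrist_force: [1.0, -0.2, 0.0]
gripper_width: 0.686
```

```bash
python3 - <<'E'
from h import *
go(.5285,-.3,-.024)
c=cap('top','t17f'); d=cap('side','s17f')
crop(c,'t17',240,185,90,65,8.5); crop(d,'s17',250,190,90,60,8.5)
E
```

```text
t 16.8 p [ 0.3858 -0.2786  0.0659] yaw -0.21346079638272952 F [ 0.9933 -0.1778  0.0351] g 0.6861498457662274
units [-5.8788  0.2899  3.4019] spin None
```

View pics/t17.png

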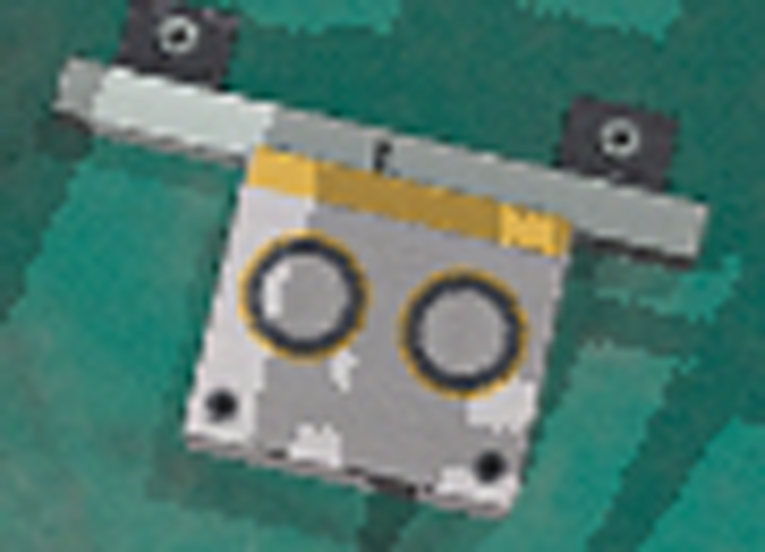

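View pics/s17.png

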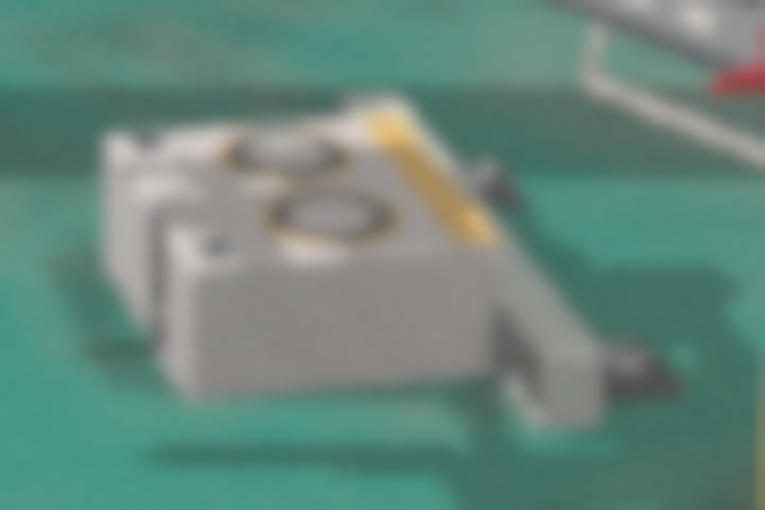

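```bash
python3 - <<'E'
from h import *
c=cap('top')
tf=uncrop([[255,147],[571,217],[517,517],[187,436]],240,185,8.5)
x,e=fit([(c,[0,1,2,3],tf)],DIE,(.54,-.29,-.1)); print(x,e.tolist())
ff=uncrop([[696,256],[708,205],[67,57],[54,105]],240,185,8.5)
f,e=fit([(c,[1,2,3,0],ff)],FEN,(.6,-.3,-.2)); print(f,e.tolist())
FENCE[:]=f
for p in ((.044,.05),(.044,-.05)): print(local(f,world(x,p)))
a=cv2.imread('pics/top0.png'); b=c['frame'][:,:,::-1]
for n,(u,v) in dict(tape=(136,204),bin=(171,170),glue=(357,203),gl=(384,232),case=(422,280)).items():
    s=22 if n!='case' else 38
    t=a[v-s:v+s,u-s:u+s]; m=cv2.matchTemplate(b,t,cv2.TM_CCOEFF_NORMED); _,k,_,l=cv2.minMaxLoc(m); print(n,k,l[0]-u+s,l[1]-v+s)
E
```

```text
[ 0.5812 -0.3126 -0.2284] [[-0.6, 0.2], [0.9, 0.6], [0.1, -0.8], [-0.4, 0.0]]
[ 0.6281 -0.3112 -0.2396] [[0.1, 0.4], [0.2, -0.3], [-0.1, -0.5], [-0.2, 0.4]]
[-0.0018  0.0381]
[-0.0007 -0.0619]
tape 0.9955925345420837 0 0
bin 0.9785462021827698 0 0
glue 0.8971249461174011 0 0
gl 0.9906219244003296 0 0
case 0.9710352420806885 0 0
```

```bash
python3 -c "
from h import *
go(*world(FENCE,(-.125,-.003)),-.02,-.265)"
```

```text
t 16.95 p [ 0.389  -0.2797  0.0672] yaw -0.21306524765005605 F [ 0.7623  0.7252 -0.2209] g 0.6881623394314293
units [-4.6451  0.6864  3.375 ] spin 0.3719552649636154
```

Emit:
servo_tool([
  {"slide": [-0.8, 0.4, 0.6], "spin": 0.37},
  {"slide": [-0.8, 0.29, 0.7], "spin": 0},
  {"slide": [-0.8, 0, 0.7], "spin": 0},
  {"slide": [-0.8, 0, 0.7], "spin": 0},
  {"slide": [-0.5, 0, 0.4], "spin": 0},
  {"slide": [-0.3, 0, 0.1], "spin": 0},
])

```text
time_s: 17.55
tcp_pos: [0.4954, -0.2861, -0.0218]
ee_rot: [[-0.965, 0.264, -0.016], [0.263, 0.964, 0.027], [0.022, 0.022, -0.999]]
wrist_force: [0.8, 0.3, -0.3]
gripper_width: 0.688
```

```bash
python3 -c "
from h import *
go(*world(FENCE,(-.099,-.003)),-.023,-.265)"
```

```text
t 17.55 p [ 0.4954 -0.2861 -0.0218] yaw -0.2662462161073097 F [ 0.7628  0.3379 -0.3187] g 0.6875868632044931
units [-1.3691  0.1562  0.0204] spin -0.00892536541375842
```

Emit:
servo_tool([
  {"slide": [-0.4, 0.1, 0], "spin": 0},
  {"slide": [-0.4, 0, 0], "spin": 0},
  {"slide": [-0.3, 0, 0], "spin": 0},
  {"slide": [-0.2, 0, 0], "spin": 0},
])

```text
time_s: 17.95
tcp_pos: [0.5292, -0.2921, -0.0237]
ee_rot: [[-0.965, 0.263, -0.019], [0.262, 0.965, 0.028], [0.025, 0.022, -0.999]]
wrist_force: [-8.8, 2.9, 4.7]
gripper_width: 0.687
```

Emit:
servo_tool([
  {"slide": [-0.25, 0, -0.05], "spin": 0},
  {"slide": [-0.25, 0, -0.05], "spin": 0},
])

```text
time_s: 18.15
tcp_pos: [0.5275, -0.2916, -0.0234]
ee_rot: [[-0.964, 0.263, -0.048], [0.262, 0.964, 0.039], [0.056, 0.025, -0.998]]
wrist_force: [-9.5, 4.5, 3.3]
gripper_width: 0.688
```

Emit:
servo_tool([
  {"slide": [0.4, 0, -0.1], "spin": 0},
  {"slide": [0.8, 0, 0], "spin": 0},
  {"slide": [1, 0, 0], "spin": 0},
  {"slide": [1, 0, -0.5], "spin": 0},
  {"slide": [1, 0, -1], "spin": 0},
  {"slide": [1, 0, -1], "spin": 0},
  {"slide": [0.5, 0, -1], "spin": 0},
  {"slide": [0, 0, 0], "spin": 0},
])

```text
time_s: 18.95
tcp_pos: [0.3897, -0.2571, 0.081]
ee_rot: [[-0.964, 0.265, -0.034], [0.264, 0.964, 0.035], [0.041, 0.025, -0.999]]
wrist_force: [1.1, -0.1, 0.6]
gripper_width: 0.688
```

```bash
python3 - <<'E'
from h import *
go(.5285,-.3,-.024)
c=cap('top','t18f'); d=cap('side','s18f')
crop(c,'t18',240,185,90,65,8.5)
E
```

```text
t 18.95 p [ 0.3897 -0.2571  0.081 ] yaw -0.2675383598393019 F [ 1.0981 -0.0856  0.6329] g 0.6882558148337311
units [-5.9763 -0.2858  3.9511] spin None
```

View pics/t18.png

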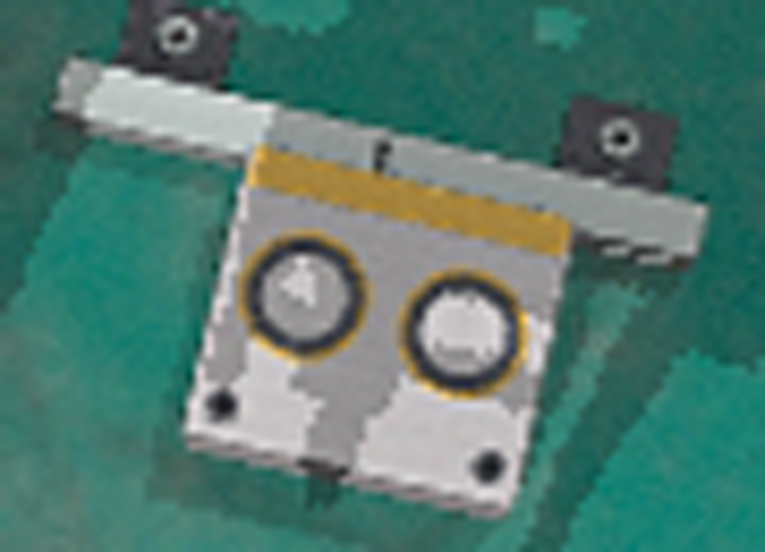

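View pics/s18f.png

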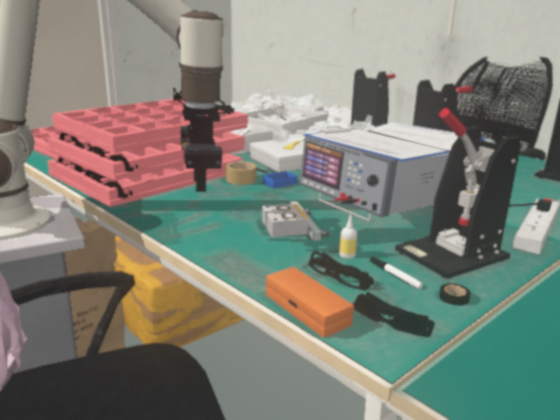

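The last top view shows the brass edge, at crop pixels (255,147) to (571,217), parallel to the fence. It did not move in the last press, and the arm is clear of everything. I'm handing the job in.

```bash
python3 -c "
from station import r,sense
print(r.finish_job(), sense()['time_s'])"
```

```text
the job is handed in; nothing more can be done
the job is handed in; nothing more can be done
```

The block's brass-strip face is pushed home against the fence, and the job was handed in at about 19 s of the 72 s allowed. No verdict was reported.

**What I did:**
- **Turning:** one nudge at the block's front-left side, then several at its rear-left corner, turned it clockwise by about 1.1 rad.
- **Square while clear:** before the final push, the cameras put the block about 0.06 rad off square (0.04 from one view, 0.07 from the other). Its face was then about 40 mm clear of the fence.
- **Pushing home:** with the fingers part open I pushed it straight into the fence. I then pressed again at its right end and its left end.

**Last checks:**
- **Gaps:** the top camera, measured before the last left-end press, gave gaps of 1.8 mm (left) and 0.7 mm (right), against the 3 mm limit. Camera error is about 1–2 mm. Each press was blocked by the fence, and the final picture showed no change, so I did not measure again.
- **Position:** the block's middle is about 12 mm from the fence's middle (limit 51 mm).
- **Bystanders:** none had shifted in the top image, checked before the last press, and the arm was clear of everything at the end.

**What disagreed:**
- **Tip height:** the fingertips were about 36 mm higher than the reported tool height, so my first push passed over the block without touching it. I lowered the tool to a negative reported height to correct this.
- **Side camera:** while the block was against the fence, before the two end presses, the side camera alone read about 0.04 rad off square. The top camera read about 0.00 then (0.01 in the later check). I trusted the top camera, because the side view's corners fitted less well.

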